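Slide the stray glue bottle home into the display row

ROBOT

A 6-joint arm with a two-finger parallel gripper is mounted at the origin on the work surface. World frame = base frame: x ahead of the robot, y to its left, z up, the work surface at z = 0. Lengths are in m, angles in rad, forces in N, time in s.
With the tool pointing down it reaches from about 0.25 to 0.775 m from the base axis. Payload 4 kg.
Tool frame: the origin (TCP) lies between the finger pads; the fingertips stand 25 mm ahead of it and the grasp point (between the pads) lies 6 mm ahead of it (robot.tip_reach is the z of the fingertips in the tool frame, in m); z points along the fingers, y is the line along which they close (so a half turn about z gives the same grasp; the last joint's range is limited). The gripper opens to 94 mm and grips with 3 to 60 N. Pads are 16 mm wide; open, the fingers measure 119 mm over their backs; the gripper's body (75 mm by 177 mm) begins 78 mm behind the grasp point.
Start: joints at [-1.392, 0.087, 1.371, -0, 1.684, -0.103], TCP at [0.153, -0.528, 0.231] pointing down, gripper open.
Joint ranges: [-3.1, 3.1], [-0.76, 2.03], [0.27, 2.55], [-1.08, 4.22], [0.17, 2.65], [-2.57, 2.57]. Speed limits (rad/s): [2.79, 2.79, 3.14, 3.14, 3.14, 3.14].

INTERFACE

Orientations are given as [roll, pitch, yaw] about the fixed x, y, z axes, in that order (R = Rz(yaw) Ry(pitch) Rx(roll)).
In Python, from bench import robot gives the robot as it stands. The module is installed in compiled form; this text tells all that it offers.
- The arm moves only by the shell command python3 -m handwheel 'ROWS'. ROWS is JSON, a list of rows, each a list of 3 entries, a list of its own where there are three numbers: the turn, a rotation vector about the world's x, y, z in units of 90 degrees (1.0 is 90 degrees), then the shift along the world's x, y, z in units of 0.05 m (1.0 is 0.05 m), then the closure, from 0 (fully open) to 1 (shut). A call has 1 to 5 rows; each row shifts and turns the commanded pose from where the row before left it; what a row does not reach is not made up. A row lasts 1/10 s, in which the tool goes at most 50 mm and 8.59 degrees, less where a joint would pass 70% of its speed; a pose out of reach is approached as far as the arm can. A call with a number of a shift or a turn outside -1 to 1 is refused whole. A call with a gripper value outside its range is refused whole. The fingers move at their own pace and stop on an object; the grip force is fixed at half the most. Time passes only in rows, so rows that do not move let the fingers close. It gives the time, the measured TCP pose, the force, the opening and the grip force at its end, in the units of the state.
- robot.get_obs(): the state, without advancing time (a new reading comes with each control period).
- robot.snapshot(name): name is "scene" or "top"; returns (picture, depth): 400x640x3 uint8, red, green, blue; 400x640 float32, m along the optical axis (not along the pixel's ray), 0 where there is no reading.
- robot.calibration(name): a dict with "mtx" (3x3 intrinsics, pixels), "extrinsics" (4x4, takes a point from camera to world coordinates). Camera axes: x right, y down, z forward; pixel columns grow to the right and rows downward; lengths in m; the calibration is good to about 2 mm. A picture is of the moment at which its call begins. calibration takes no time and is no camera call.
- robot.close_job(): hands the job in; it is judged then, once.
Trained networks look in the newest picture that a camera, given by its name, has taken for a name from the list of things; names that differ only in an ending like _2 or _b are one class to them, and where a whole thing is asked for, a point or a joint stands for the part that bears it (a point fixed in the world has none). Each returns a list of dicts, best first, with "p" (0 to 1); they miss things now and then, are a little off and sometimes report something else, mostly with a low value. They report only what shows in the picture. A call takes as long as a camera call.
- robot.boxes_of(query, camera): "bbox" ([left, top, right, bottom] in pixels, round what is visible of it).
The state is a dict: "time": time; "joint_positions": joint angles; "qvel": joint speeds; "joint_torque": joint torques, N m; "tool_pos": TCP position; "ee_rot": TCP orientation; "wrist_force": force on the tool from outside, world axes, zero at the start; "wrist_torque": the same for the moment, N m; "width": finger opening in m; "finger_force": force on a finger pad.
Only numpy, scipy, OpenCV 4.12 (cv2) and the standard library are available. Lean on these libraries where they do the work, as an engineer would, in place of code of your own. Each camera call takes 0.05 s, during which the arm holds its last target. There are 200 camera calls.

TASK

One tall glue bottle (white, blue label, red nozzle) has been left standing in front of the display row on the shop counter. Push it gently, low on its body, so that it slides upright along the counter into the one empty lane, marked by the yellow patch, until it stands in line with its two neighbours; do not squeeze, lift or tip it, leave everything else where it stands, and finish clear of it.

Things in the scene. Friction and masses are not known exactly. Their poses are not given: they have to be found in the camera images.
- glue: the bottle to push: upright, round, 64 mm in diameter up to 148 mm, then a shoulder and red nozzle to 218 mm; white, blue label; about 0.5 kg. Origin: centre of its underside, z up. Pushed higher than about 45 mm it may tip; at 10 to 35 mm it slides (2 to 5 N). It starts 120 to 160 mm in front of the place, up to 30 mm to either side. A gripper held straight down bumps it higher up: lean it back
- place: flat yellow patch, 60 x 78 mm, marking the empty lane (seen only, cannot be felt). Origin: on the counter, where the centre of the bottle must come to stand; x axis points into the lane, towards the back stop; y axis across the lane
- strip: fixed strip with three lanes 88 mm apart, open to the right, no sill. Origin: on the counter, middle lane's place; x points into the lanes, y along the row, towards the robot. Brass dividers midway between lanes: 6 mm thick, 20 mm high, x = -19 to +37 mm (82 mm clear). Grey back stop 35 mm high, face at x = +35 mm: a bottle touching it stands at x = +3 mm
- oil: neighbour in another lane, leave alone: amber bottle with white label and black cap, 64 mm diameter, 198 mm tall, origin at centre of underside
- cleaner: neighbour in another lane, leave alone: green bottle with white label and yellow cap, 64 mm diameter, 198 mm tall, origin at centre of underside
- mug: red mug at the left, 80 mm diameter, 85 mm tall, leave alone; origin at centre of underside
- tin: steel paint tin with green band at the right, 84 mm diameter, 102 mm tall, leave alone; origin at centre of underside
- tape: yellow roll of tape lying flat at the near right, 100 mm outer diameter, 48 mm high, leave alone; origin at centre of underside
- brushes: steel pot of paint brushes at the near left, 74 mm diameter, about 210 mm tall, leave alone; origin at centre of underside
- roll: blue paper roll standing at the far left, 150 mm diameter, 190 mm tall, leave alone; origin at centre of underside

How it is judged:
At the end, for the whole second after the job is handed in: the glue bottle stands upright (within 0.05 rad) and at rest on the counter between the dividers of the empty lane, its centre within 13 mm in front of and 10 mm behind the place's origin and within 15 mm to either side (x of glue in the frame of place between -0.013 and 0.01 m and y of glue in the frame of place between -0.015 and 0.015 m and angle between glue's own z axis and vertical below 0.05 rad and height (world z) of glue below 0.004 m and linear speed of glue below 0.01 m/s); the robot touches nothing.
It fails at once if the glue bottle is tipped by more than 0.25 rad (angle between glue's own z axis and vertical above 0.25 rad).
It fails at once if the glue bottle is lifted or carried (its underside more than 12 mm up) (height (world z) of glue above 0.012 m).
It fails at once if the glue bottle is squeezed or shoved hard (fingers press on it with more than 22 N) (contact force between the fingers and glue above 22 N).
It fails at once if a neighbour in the row is moved more than 12 mm or tipped (distance of any of oil, cleaner from where it was at the start of the episode above 0.012 m or angle between any of oil, cleaner's own z axis and vertical above 0.25 rad).
It fails at once if another thing on the counter is moved more than 15 mm (distance of any of mug, tin, tape, brushes, roll from where it was at the start of the episode above 0.015 m).
It also fails if it takes over 61 s, if anything falls off the work surface, if the arm or the gripper's body presses on something with over 40 N, if the wrist force passes 120 N, or if a joint passes its speed limit or range.

## Working session

There is one attempt and no reset: what is moved stays moved. The work goes in short steps, Python scripts to look and compute and a shell command to move; the robot and the scene stay as the last step left them, time stands still between calls to the robot, and variables do not carry over. Pictures are saved under pics/ and viewed, at most 10 in all, crops included, and the job is handed in when it is done.

```bash
mkdir -p pics
cat > h.py <<'E'
import numpy as np, cv2
from bench import robot
def snap(n,f=None):
    p,d=robot.snapshot(n)
    if f: cv2.imwrite('pics/'+f,p[:,:,::-1])
    return p,d
def cloud(n,d):
    c=robot.calibration(n);K=np.array(c['mtx']);T=np.array(c['extrinsics'])
    v,u=np.mgrid[:d.shape[0],:d.shape[1]]
    P=np.stack([(u-K[0,2])/K[0,0]*d,(v-K[1,2])/K[1,1]*d,d],-1)
    W=P@T[:3,:3].T+T[:3,3]; W[d==0]=np.nan
    return W
E
python3 - <<'E'
from h import *
for n in('scene','top'):
    p,d=snap(n,n+'1.png'); W=cloud(n,d)
    print(n,robot.calibration(n)['extrinsics'])
    for q in('glue','place','strip','oil','cleaner','mug','tin','tape','brushes','roll'):
        for b in robot.boxes_of(q,n)[:1]:
            l,t,r,bo=[int(x) for x in b['bbox']]
            w=W[max(t,0):bo,max(l,0):r].reshape(-1,3)
            m=(w[:,2]>.012) if q!='place' else abs(w[:,2])<.01
            w=w[m]
            print(q,round(b['p'],2),[l,t,r,bo],np.round(np.nanpercentile(w,[3,50,97],axis=0),3).tolist() if len(w) else None)
E
```

```text
scene [[ 0.55732669  0.62052688 -0.55166416  1.15952491]
 [ 0.8301954  -0.4266763   0.35877978 -0.465689  ]
 [-0.01274953 -0.6579466  -0.75295665  0.99051103]
 [ 0.          0.          0.          1.        ]]
glue 0.59 [364, 211, 394, 262] [[0.604, -0.018, 0.019], [0.728, 0.009, 0.108], [0.766, 0.109, 0.192]]
place 0.72 [392, 218, 410, 241] [[0.639, 0.113, -0.005], [0.679, 0.152, -0.001], [0.709, 0.18, 0.008]]
strip 0.91 [342, 185, 418, 239] [[0.501, -0.005, 0.015], [0.615, 0.104, 0.089], [0.744, 0.182, 0.187]]
oil 0.86 [366, 164, 393, 219] [[0.521, 0.019, 0.019], [0.599, 0.118, 0.126], [0.716, 0.167, 0.199]]
cleaner 0.77 [351, 149, 373, 204] [[0.487, 0.092, 0.018], [0.516, 0.108, 0.118], [0.582, 0.141, 0.196]]
mug 0.72 [390, 141, 429, 172] [[0.444, 0.316, 0.016], [0.48, 0.364, 0.054], [0.52, 0.416, 0.083]]
tin 0.77 [179, 259, 219, 302] [[0.499, -0.482, 0.02], [0.553, -0.445, 0.098], [0.573, -0.407, 0.102]]
tape 0.75 [203, 196, 236, 230] [[0.275, -0.345, 0.013], [0.328, -0.301, 0.039], [0.367, -0.255, 0.049]]
brushes 0.61 [363, 82, 386, 144] [[0.1, 0.318, 0.017], [0.279, 0.355, 0.0
[... 638 characters left out ...]
 0.67 [235, 131, 269, 168] [[0.551, 0.1, 0.024], [0.57, 0.125, 0.152], [0.611, 0.174, 0.2]]
cleaner 0.85 [239, 166, 273, 202] [[0.463, 0.091, 0.022], [0.485, 0.115, 0.154], [0.545, 0.163, 0.2]]
mug 0.96 [136, 176, 186, 210] [[0.44, 0.315, 0.016], [0.476, 0.377, 0.061], [0.514, 0.413, 0.087]]
tin 0.89 [453, 151, 501, 189] [[0.49, -0.478, 0.024], [0.525, -0.431, 0.101], [0.565, -0.403, 0.105]]
tape 0.63 [396, 233, 438, 273] [[0.275, -0.338, 0.015], [0.32, -0.294, 0.048], [0.363, -0.251, 0.052]]
brushes 0.74 [115, 256, 183, 292] [[0.248, 0.316, 0.025], [0.278, 0.346, 0.114], [0.308, 0.383, 0.218]]
roll 0.83 [97, 77, 189, 158] [[0.581, 0.321, 0.032], [0.639, 0.374, 0.189], [0.713, 0.454, 0.193]]
```

Run:
```python
from h import *
from scipy.optimize import least_squares
Ws={n:snap(n) for n in('scene','top')}
C=np.concatenate([cloud(n,d).reshape(-1,3) for n,(p,d) in Ws.items()]);col=np.concatenate([p.reshape(-1,3) for p,_ in Ws.values()]).astype(int)
o=~np.isnan(C[:,0]);C=C[o];col=col[o]
R={}
for q,g in dict(glue=(.71,.0),oil=(.58,.128),cleaner=(.5,.115)).items():
    x=np.array(g)
    for it in range(6):
        m=(C[:,2]>.045)&(C[:,2]<.14)&(abs(np.hypot(*(C[:,:2]-x).T)-.032)<(.03 if it<2 else .01))
        x=least_squares(lambda c:np.hypot(*(C[m,:2]-c).T)-.032,x,loss='soft_l1',f_scale=.003).x
    R[q]=x;print(q,x.round(4),m.sum())
m=(abs(C[:,2])<.012)&(col[:,0]>150)&(col[:,1]>120)&(col[:,2]<90)&(np.hypot(C[:,0]-.68,C[:,1]-.14)<.08)
r=cv2.minAreaRect(C[m,:2].astype(np.float32)*1000);print('patch',m.sum(),r,cv2.boxPoints(r).round(0).tolist())
u=R['oil']-R['cleaner'];print('pitch',np.linalg.norm(u),'dir',np.degrees(np.arctan2(*u[::-1])),'place pred',R['oil']+u/np.linalg.norm(u)*.088)
p=Ws['top'][0];s=Ws['scene'][0]
a=cv2.resize(p[50:230,180:340],None,fx=2.5,fy=2.5);b=cv2.resize(s[130:280,320:450],None,fx=2.6,fy=2.6)
b=cv2.copyMakeBorder(b,0,a.shape[0]-b.shape[0],0,0,cv2.BORDER_CONSTANT)
cv2.imwrite('pics/c.png',np.hstack([a,b])[:,:,::-1])
```

```text
glue [0.7118 0.0239] 736
oil [0.5836 0.1322] 668
cleaner [0.4949 0.1227] 579
patch 726 ((661.2892456054688, 143.08441162109375), (93.5370864868164, 63.54111099243164), 6.51178503036499) [[611.0, 169.0], [618.0, 106.0], [711.0, 117.0], [704.0, 180.0]]
pitch 0.08925252769083095 dir 6.139637841275351 place pred [0.67113148 0.1416247 ]
```

View pics/c.png

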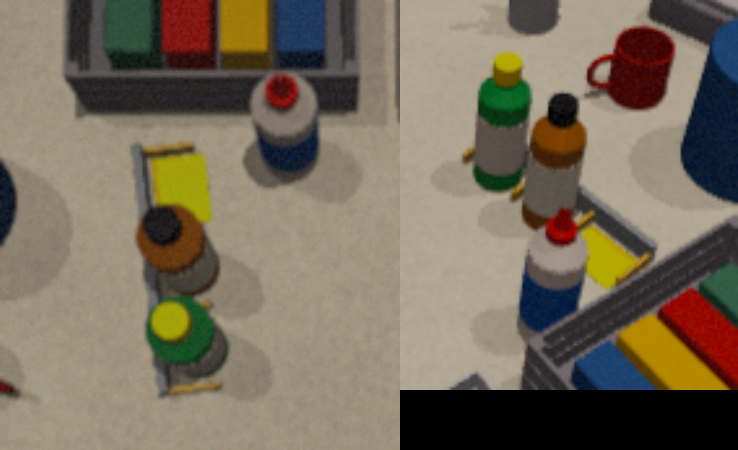

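The crops show the empty lane (yellow patch) at the far end of the row. The glue stands to its right, close to an unlisted bin, and the upright oil and cleaner bottles match their fits. I'll measure the bin's extents before moving.

Run:
```python
from h import *
for n in('top','scene'):
    p,d=snap(n);W=cloud(n,d).reshape(-1,3)
    W=W[~np.isnan(W[:,0])]
    m=(W[:,0]>.72)&(W[:,0]<1.1)&(abs(W[:,1])<.3)&(W[:,2]>.02)&(np.hypot(W[:,0]-.712,W[:,1]-.024)>.04)
    w=W[m];print(n,np.percentile(w,[1,5,50,95,99],axis=0).round(3).tolist())
    for y in np.arange(-.12,.22,.04):
        k=w[abs(w[:,1]-y)<.01]
        if len(k)>3: print(round(y,2),'xmin',np.percentile(k[:,0],3).round(3),'z near front',np.percentile(k[k[:,0]<k[:,0].min()+.03,2],[5,95]).round(3))
print(robot.get_obs()['ee_rot'],robot.get_obs()['time'])
```

```text
top [[0.75, -0.273, 0.023], [0.759, -0.261, 0.035], [0.863, 0.011, 0.065], [0.96, 0.237, 0.099], [0.968, 0.245, 0.102]]
-0.12 xmin 0.75 z near front [0.03  0.086]
-0.04 xmin 0.76 z near front [0.027 0.102]
0.0 xmin 0.76 z near front [0.036 0.101]
0.04 xmin 0.763 z near front [0.092 0.103]
0.08 xmin 0.759 z near front [0.025 0.101]
0.12 xmin 0.76 z near front [0.028 0.101]
0.16 xmin 0.759 z near front [0.023 0.101]
0.2 xmin 0.759 z near front [0.023 0.102]
scene [[0.753, -0.276, 0.024], [0.763, -0.258, 0.035], [0.867, -0.05, 0.059], [0.96, 0.244, 0.096], [0.97, 0.247, 0.1]]
-0.12 xmin 0.753 z near front [0.049 0.083]
-0.04 xmin 0.764 z near front [0.035 0.1  ]
0.0 xmin 0.764 z near front [0.026 0.099]
0.04 xmin 0.765 z near front [0.025 0.099]
0.08 xmin 0.765 z near front [0.024 0.099]
0.12 xmin 0.764 z near front [0.027 0.099]
0.16 xmin 0.764 z near front [0.023 0.099]
0.2 xmin 0.764 z near front [0.026 0.098]
[3.14154445e+00 9.25792067e-07 2.81783666e-01] 1.3
```

```bash
python3 -m handwheel '[[[0,0,0.08],[0.5,0.4,0.05],1],[[0,0,0.08],[0.5,0.4,0.05],1],[[0,0,0.08],[0.5,0.4,0],1],[[0,0,0.08],[0.5,0.4,0],1],[[0,0,0.08],[0.5,0.4,0],1]]'
python3 -m handwheel '[[[0,0,0.08],[0.5,0.4,0],1],[[0,0,0.08],[0.5,0.4,0],1],[[0,0,0.08],[0.5,0.4,0],1],[[0,0,0.08],[0.5,0.4,0],1],[[0,0,0.08],[0.5,0.4,0],1]]'
python3 -m handwheel '[[[0,0,0.08],[0.5,0.4,0],1],[[0,0,0.08],[0.5,0.4,0],1],[[0,0,0.07],[0.5,0.4,0],1],[[0,0,0],[0.5,0.4,0],1],[[0,0,0],[0,0,0],1]]'
```

```text
time: 1.8
tool_pos: [0.2788, -0.4275, 0.2357]
ee_rot: [3.141, 0.0, 0.915]
wrist_force: [-0.0, -0.2, -0.4]
width: 0.0574
finger_force: 0.0
time: 2.3
tool_pos: [0.4039, -0.3274, 0.2356]
ee_rot: [3.141, 0.0, 1.544]
wrist_force: [0.0, -0.3, 0.1]
width: 0.0177
finger_force: 0.0
time: 2.8
tool_pos: [0.5051, -0.2458, 0.2351]
ee_rot: [3.141, -0.001, 1.904]
wrist_force: [0.7, -0.1, -0.2]
width: 0.0002
finger_force: 0.0
```

```bash
python3 -m handwheel '[[[0.077,0.0265,0],[0.5,0.3,0],1],[[0.077,0.0265,0],[0.5,0.3,0],1],[[0.077,0.0265,0],[0.5,0.3,0],1],[[0,0,0],[0.5,0.3,0],1],[[0,0,0],[0.5,0.3,0],1]]'
python3 -m handwheel '[[[0,0,0],[0.5,0.4,0],1],[[0,0,0],[0.5,0.4,0],1],[[0,0,0],[0.4,0.4,0],1],[[0,0,0],[0.4,0.5,0],1],[[0,0,0],[0.4,0.5,0],1]]'
python3 -m handwheel '[[[0,0,0],[0,0,-0.5],1],[[0,0,0],[0,0,-0.5],1],[[0,0,0],[0,0,-0.5],1],[[0,0,0],[0,0,-0.3],1],[[0,0,0],[0,0,0],1]]'
```

```text
time: 3.3
tool_pos: [0.6283, -0.175, 0.2336]
ee_rot: [-3.138, -0.386, 1.896]
wrist_force: [-0.4, -0.4, 0.2]
width: 0.0002
finger_force: 0.0
time: 3.8
tool_pos: [0.7384, -0.0639, 0.2352]
ee_rot: [-3.14, -0.383, 1.898]
wrist_force: [0.7, -0.4, 0.1]
width: 0.0008
finger_force: 0.0
time: 4.3
tool_pos: [0.7364, -0.0639, 0.1419]
ee_rot: [-3.135, -0.387, 1.896]
wrist_force: [-0.2, -0.6, -0.5]
width: 0.0006
finger_force: 0.0
```

```bash
python3 -m handwheel '[[[0,0,0],[0.05,0,-0.5],1],[[0,0,0],[0.05,0,-0.5],1],[[0,0,0],[0,0,-0.4],1],[[0,0,0],[0,0,-0.38],1],[[0,0,0],[0,0,0],1]]'
python3 - <<'E'
from h import *
p,d=snap('scene');q,_=snap('top')
a=cv2.resize(p[100:300,260:480],None,fx=1.8,fy=1.8);b=cv2.resize(q[50:230,190:390],None,fx=2,fy=2)
cv2.imwrite('pics/d.png',np.hstack([a,b])[:,:,::-1])
print(robot.get_obs()['joint_positions'])
E
```

```text
time: 4.8
tool_pos: [0.7416, -0.0634, 0.0537]
ee_rot: [-3.136, -0.386, 1.897]
wrist_force: [-0.2, -0.1, -0.1]
width: 0.0002
finger_force: 0.0
[-0.29523876  0.74922262  0.86469525  0.3136984   1.75051743 -0.60238194]
```

View pics/d.png

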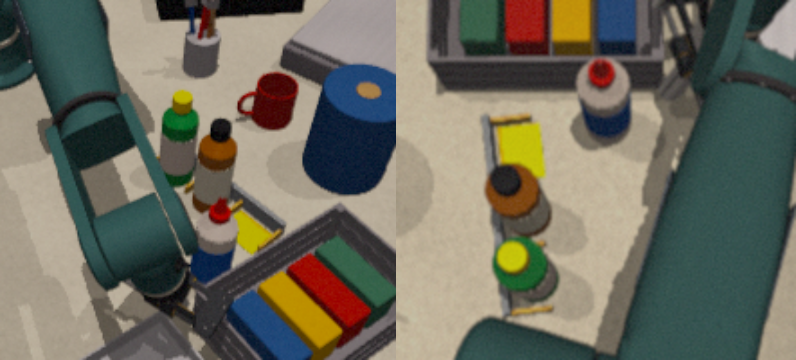

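```bash
python3 -m handwheel '[[[0,0,0],[-0.065,0.19,-0.04],1],[[0,0,0],[-0.065,0.19,0],1],[[0,0,0],[-0.065,0.19,0],1],[[0,0,0],[0,0,0],1]]'
python3 -m handwheel '[[[0,0,0],[-0.026,0.075,0],1],[[0,0,0],[-0.026,0.075,0],1],[[0,0,0],[-0.026,0.075,0],1],[[0,0,0],[-0.026,0.075,0],1],[[0,0,0],[-0.026,0.075,0],1]]'
python3 -m handwheel '[[[0,0,0],[-0.026,0.075,0],1],[[0,0,0],[-0.026,0.075,0],1],[[0,0,0],[-0.026,0.075,0],1],[[0,0,0],[-0.026,0.075,0],1],[[0,0,0],[-0.026,0.075,0],1]]'
cat >> h.py <<'E'
from scipy.optimize import least_squares
def fit(g,names=('scene','top'),zr=(.045,.14)):
    C=np.concatenate([cloud(n,snap(n)[1]).reshape(-1,3) for n in names]);C=C[~np.isnan(C[:,0])]
    x=np.array(g)
    for it in range(6):
        m=(C[:,2]>zr[0])&(C[:,2]<zr[1])&(abs(np.hypot(*(C[:,:2]-x).T)-.032)<(.015 if it<2 else .008))
        x=least_squares(lambda c:np.hypot(*(C[m,:2]-c).T)-.032,x,loss='soft_l1',f_scale=.003).x
    return x,m.sum()
def report(g):
    x,n=fit(g);P=np.array([.671,.1425]);d=np.array([-.108,.994]);e=np.array([.994,.108])
    t=np.array(robot.get_obs()['tool_pos'])
    print('glue',x.round(4),n,'lane along',((x-P)@d).round(4),'toward +x',((x-P)@e).round(4),'tcp->glue',(x-t[:2]).round(4),np.linalg.norm(x-t[:2]).round(4))
E
python3 -c "
from h import *
report((.705,.04));report((.7118,.024))"
```

```text
time: 5.3
tool_pos: [0.7329, -0.0325, 0.0556]
ee_rot: [3.141, -0.384, 1.902]
wrist_force: [0.7, 0.1, 0.1]
width: 0.0004
finger_force: 0.0
time: 5.8
tool_pos: [0.7272, -0.0174, 0.0545]
ee_rot: [-3.141, -0.381, 1.898]
wrist_force: [1.5, -4.0, 0.0]
width: 0.0004
finger_force: 1.8
time: 6.3
tool_pos: [0.7201, 0.0029, 0.0545]
ee_rot: [-3.141, -0.384, 1.899]
wrist_force: [0.5, -4.0, 0.4]
width: 0.0002
finger_force: 1.8
glue [0.7032 0.0482] 525 lane along -0.0972 toward +x 0.0218 tcp->glue [-0.0167  0.0447] 0.0477
glue [0.703  0.0483] 524 lane along -0.0971 toward +x 0.0217 tcp->glue [-0.0169  0.0449] 0.048
```

```bash
python3 -m handwheel '[[[0,0,0],[-0.03,0.074,-0.02],1],[[0,0,0],[-0.03,0.074,-0.02],1],[[0,0,0],[-0.03,0.074,0],1],[[0,0,0],[-0.03,0.074,0],1],[[0,0,0],[-0.03,0.074,0],1]]'
python3 -m handwheel '[[[0,0,0],[-0.03,0.074,0],1],[[0,0,0],[-0.03,0.074,0],1],[[0,0,0],[-0.03,0.074,0],1],[[0,0,0],[-0.03,0.074,0],1],[[0,0,0],[-0.03,0.074,0],1]]'
python3 -c "
from h import *
report((.69,.087))"
```

```text
time: 7.0
tool_pos: [0.714, 0.0199, 0.0542]
ee_rot: [3.139, -0.38, 1.899]
wrist_force: [2.2, -5.8, 3.9]
width: 0.0002
finger_force: 3.0
time: 7.5
tool_pos: [0.7065, 0.0384, 0.0542]
ee_rot: [3.139, -0.381, 1.899]
wrist_force: [2.3, -5.5, 4.0]
width: 0.0006
finger_force: 3.0
glue [0.6901 0.0835] 519 lane along -0.0607 toward +x 0.0126 tcp->glue [-0.0161  0.0442] 0.047
```

An upward force of about 4 N means the gripper body is grazing the bin rim, so I'll raise it about 2.5 mm and continue.

```bash
python3 -m handwheel '[[[0,0,0],[0,0,0.05],1],[[0,0,0],[-0.03,0.074,0],1],[[0,0,0],[-0.03,0.074,0],1],[[0,0,0],[-0.03,0.074,0],1],[[0,0,0],[-0.03,0.074,0],1]]'
python3 -m handwheel '[[[0,0,0],[-0.03,0.074,0],1],[[0,0,0],[-0.03,0.074,0],1],[[0,0,0],[-0.02,0.076,0],1],[[0,0,0],[-0.02,0.076,0],1],[[0,0,0],[0,0,0],1]]'
python3 -c "
from h import *
report((.68,.113))"
```

```text
time: 8.1
tool_pos: [0.6987, 0.055, 0.0546]
ee_rot: [-3.14, -0.384, 1.899]
wrist_force: [1.6, -4.2, -1.1]
width: 0.0004
finger_force: 1.7
time: 8.6
tool_pos: [0.6939, 0.0704, 0.0551]
ee_rot: [-3.14, -0.384, 1.9]
wrist_force: [1.5, -1.9, -1.0]
width: -0.0002
finger_force: 1.0
glue [0.6779 0.1157] 512 lane along -0.0273 toward +x 0.004 tcp->glue [-0.016   0.0457] 0.0484
```

```bash
python3 -m handwheel '[[[0,0,0],[-0.025,0.08,0],1],[[0,0,0],[-0.025,0.08,0],1],[[0,0,0],[-0.025,0.08,0],1],[[0,0,0],[-0.02,0.08,0],1],[[0,0,0],[0,0,0],1]]'
python3 -c "
from h import *
report((.674,.131))"
```

```text
time: 9.2
tool_pos: [0.6892, 0.0864, 0.0552]
ee_rot: [-3.141, -0.384, 1.9]
wrist_force: [0.8, -2.7, -1.0]
width: 0.0003
finger_force: 1.1
glue [0.6729 0.1317] 502 lane along -0.011 toward +x 0.0007 tcp->glue [-0.0163  0.0456] 0.0484
```

```bash
python3 -m handwheel '[[[0,0,0],[-0.01,0.07,0],1],[[0,0,0],[-0.01,0.07,0],1],[[0,0,0],[-0.005,0.04,0],1],[[0,0,0],[0,0,0],1]]'
python3 - <<'E'
from h import *
report((.672,.139))
a,_=fit((.5836,.1322));b,_=fit((.4949,.1227));print(a,b)
p,d=snap('scene');q,_=snap('top')
a=cv2.resize(p[100:300,260:480],None,fx=1.8,fy=1.8);b=cv2.resize(q[50:230,190:390],None,fx=2,fy=2)
cv2.imwrite('pics/e.png',np.hstack([a,b])[:,:,::-1])
E
```

```text
time: 9.7
tool_pos: [0.6881, 0.0949, 0.0551]
ee_rot: [-3.141, -0.384, 1.9]
wrist_force: [0.5, -3.2, -1.0]
width: 0.0007
finger_force: 1.3
glue [0.6713 0.1396] 489 lane along -0.003 toward +x -0.0001 tcp->glue [-0.0169  0.0448] 0.0479
[0.58319312 0.13179515] [0.49439509 0.12353459]
```

View pics/e.png

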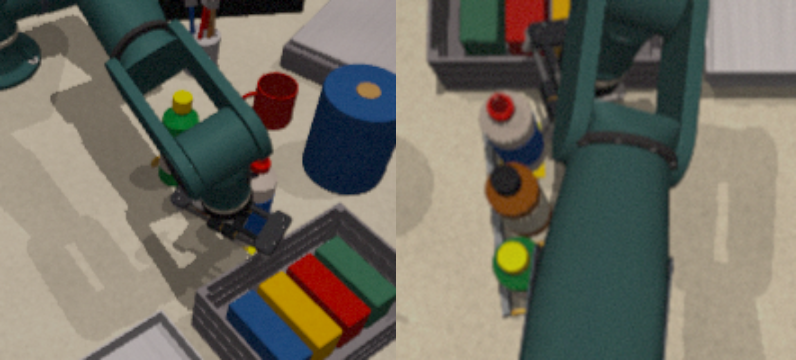

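The glue now stands in line in the lane, with its nozzle at about (500,105) in the right-hand crop and the oil and cleaner unmoved. Next I back off.

```bash
python3 -m handwheel '[[[0,0,0],[0.03,-0.1,0.02],1],[[0,0,0],[0.1,-0.3,0.1],1],[[0,0,0],[0.1,-0.4,0.1],1],[[0,0,0],[0.1,-0.4,0.2],1],[[0,0,0],[0,-0.4,0.3],1]]'
python3 -m handwheel '[[[0,0,0],[-0.1,-0.5,0.5],1],[[0,0,0],[-0.1,-0.5,0.5],1],[[0,0,0],[-0.1,-0.5,0.5],1],[[0,0,0],[0,-0.5,0],1],[[0,0,0],[0,0,0],1]]'
python3 - <<'E'
from h import *
report((.6713,.1396));C=cloud('top',snap('top')[1]).reshape(-1,3)
print(fit((.5836,.1322))[0],fit((.4949,.1227))[0],fit((.6713,.1396),zr=(.03,.08))[0],fit((.6713,.1396),zr=(.09,.14))[0],robot.get_obs()['wrist_force'])
E
```

```text
time: 10.6
tool_pos: [0.7049, 0.0121, 0.0908]
ee_rot: [-3.14, -0.384, 1.898]
wrist_force: [0.0, 0.2, 1.0]
width: 0.0004
finger_force: 0.0
time: 11.1
tool_pos: [0.6902, -0.0911, 0.1679]
ee_rot: [3.14, -0.38, 1.894]
wrist_force: [-0.3, -0.5, -1.4]
width: 0.0002
finger_force: 0.0
glue [0.6714 0.1399] 741 lane along -0.0026 toward +x 0.0001 tcp->glue [-0.0183  0.2269] 0.2276
[0.58352563 0.13234533] [0.49486521 0.12265191] [0.6714848 0.1399289] [0.67134174 0.14007788] [ 0.01322915  0.27135481 -0.40929281]
```

```bash
python3 -c "
from bench import robot
print(robot.close_job())"
```

```text
the job is handed in; nothing more can be done
None
```

The job is handed in: the glue bottle stands upright in the empty lane, measured about 3 mm in front of the place's origin and centred sideways, the neighbours have not moved and the arm is clear; on the way the gripper body grazed the rim of an unlisted bin at about 4 N.

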